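Set the end float of a spindle bearing nut

ROBOT

A 6-joint arm with a two-finger parallel gripper is mounted at the origin on a cart in front of the work surface, level with it; the furniture and walls round the work are solid. World frame = base frame: x ahead of the robot, y to its left, z up, the work surface at z = 0. Lengths are in m, angles in rad, forces in N, time in s.
With the tool pointing down it reaches from about 0.225 to 0.875 m from the base axis. Payload 3.4 kg.
Tool frame: the origin (TCP) lies between the finger pads, 19 mm behind the fingertips; this is the grasp point; z points along the fingers, y is the line along which they close (so a half turn about z gives the same grasp; the last joint's range is limited). The gripper opens to 85 mm and grips with 20 to 120 N. Pads are 22 mm wide; open, the fingers measure 114 mm over their backs; the gripper's body (76 mm by 85 mm) begins 54 mm behind the grasp point. The pads swing forward as they close: fully open they stand 13 mm farther back than shut.
Start: joints at [-1.276, 0.276, 1.505, -0, 1.361, -0.121], TCP at [0.232, -0.526, 0.25] pointing down, gripper open.
Joint ranges: [-2.89, 2.89], [-0.75, 2.08], [0.22, 2.7], [-1.18, 4.32], [0.11, 2.71], [-2.7, 2.7]. Speed limits (rad/s): [2.57, 2.57, 3.14, 3.14, 3.14, 3.14].

INTERFACE

Orientations are given as a unit quaternion [w, x, y, z].
In Python, from rig import manip, optics, get_state, sign_off gives the robot as it stands (manip), with the cameras (optics), the readings as plain functions and the job as plain functions.
- The arm moves only by the shell command python3 steer.py FILE [OPENING] [FORCE], which reads ROWS from the file FILE. ROWS is a JSON list of rows, 1 to 5 of them, each an object with the fields sx, sy, sz (the shift in m), yaw (a turn about the tool's z in rad); a field left out counts as zero; each row shifts and turns the commanded pose from where the row before left it, along the tool's axes as they then stand; what a row does not reach is not made up. A row lasts 1/12 s, in which the tool goes at most 0.0417 m and 0.125 rad, less where a joint would pass 70% of its speed; a pose out of reach is approached as far as the arm can. OPENING is the finger opening in m, set as the command begins (- or left out keeps the last). The fingers move at their own pace and stop on an object; FORCE is the grip in N (left out, the last holds). Time passes only in rows, so rows that do not move let the fingers close. It prints the time, the measured TCP pose, the force, the opening and the grip force at its end. Input that does not fit is refused with a message, and nothing moves.
- get_state(): the state, without advancing time (a new reading comes with each control period).
- optics.get_image(name): name is "scene" or "top" or "wrist"; returns a dict with "img" (400x640x3 uint8, red, green, blue), "camera_matrix" (3x3 intrinsics, pixels), "T" (4x4, takes a point from camera to world coordinates); the wrist camera has in their place "hand_eye" (4x4, takes a point from camera to tool coordinates, whose origin is the TCP and whose axes are the flange's). Camera axes: x right, y down, z forward; pixel columns grow to the right and rows downward; lengths in m; the calibration is good to about 2 mm. A picture is of the moment at which its call begins: read the wrist's pose just before it. There is no depth.
- sign_off(): hands the job in; it is judged then, once.
The state is a dict: "clock": time; "qpos": joint angles; "qd": joint speeds; "effort": joint torques, N m; "position": TCP position; "ee_rot": TCP orientation; "contact_force": force on the tool from outside, world axes, zero at the start; "moment": the same for the moment, N m; "width": finger opening in m; "gripper_force": force on a finger pad.
Only numpy, scipy, OpenCV 4.12 (cv2) and the standard library are available. Lean on these libraries where they do the work, as an engineer would, in place of code of your own. Each camera call takes 0.05 s, during which the arm holds its last target. There are 200 camera calls.

TASK

Set the bearing end float on the spindle block that has the round knurled nut: screw that nut clockwise until it bottoms out on its washer, then back it off a quarter turn. Keep the nut gripped there and finish while holding it still, so that I can fit the lock pin; leave the block with the hexagonal nut and the other things on the bench alone.

Things in the scene. Friction and masses are not known exactly. Their poses are not given: they have to be found in the camera images.
- knurled_nut: round knurled steel nut, 50 mm across, 30 mm high, on the upright spindle of round_block, to the robot's right or left. Origin: centre of its underside, on the axis, 60 mm above the bench when home, 6 mm higher per turn backed off. A dark index rib lies on its top, on its own -x side. Grip its side from above at mid height (15 mm above the origin), at any yaw; only low things stand near.
- nut_turn (a joint): turn of the knurled nut, rad (right-hand thread): 0 = bottomed on the washer, a hard stop (the index rib is then over the block's datum line); grows counterclockwise seen from above as it is backed off, stop at 6. Starts between 3 and 5, needs about 0.1 N m to turn, stays where it is left.
- round_block: fixed spindle block: steel foot 64 (x) x 110 (y) x 12 mm, grey round boss 40 mm across, thrust washer with its top 60 mm above the bench, threaded spindle 18 mm across up to 112 mm. Origin: on the spindle axis at bench height; z up. A raised datum line runs down the boss on its -x side. It carries the round knurled nut.
- hex_block: fixed spindle block: steel foot 64 (x) x 110 (y) x 12 mm, grey round boss 40 mm across, thrust washer with its top 60 mm above the bench, threaded spindle 18 mm across up to 112 mm. Origin: on the spindle axis at bench height; z up. A raised datum line runs down the boss on its -x side. Same block as the other, but it carries a hexagonal nut; not part of the job.
- mitre_saw: mitre saw on the bench between the two block places, fixed, about 0.5 m high, its head and table standing over x 0.5 and beyond, y -0.2 to 0.25; keep the arm and wrist clear of it, and cross from side to side close to the robot (TCP within 0.38 m of the base axis). Origin: on the bench under its middle.
- hex_mark (a point): the outer end of the index rib on the hexagonal nut of hex_block (nut 51 mm over its corners, 30 mm high); this nut is to be left as it is.
- masking_tape: roll of masking tape lying flat, 93 mm across, 25 mm high; a bystander on the bench. Origin: centre of its underside.
- folding_rule: folded yellow rule, 17x125x18 mm; a bystander on the bench. Origin: centre of its underside.
- offcut_5: flat wood offcut, 45x101x22 mm; a bystander on the bench. Origin: centre of its underside.
- try_square: try square lying flat, wooden stock and steel blade, 130x210x19 mm; a bystander on the bench. Origin: centre of its underside.
- marking_gauge: wooden marking gauge, 52x200x70 mm; a bystander on the bench. Origin: centre of its underside.
- offcut_3: thick wood offcut, 50x91x40 mm; a bystander on the bench. Origin: centre of its underside.

How it is judged:
On the way, in this order (a step that is already met when the one before it is completed fails the run):
1. the knurled nut has bottomed out on its washer (value of joint nut_turn below 0.08 rad), for 0.1 s.
2. the nut is backed off a quarter turn, in the fingers (value of joint nut_turn between 1.27 and 1.87 rad and contact force between the fingers and knurled_nut above 5 N), for 0.2 s.
At the end, for the whole second after the job is handed in: The round knurled nut stands a quarter turn (1.57 rad, within 0.3) back from its bottom, still (under 0.1 rad/s) and gripped by the fingers with more than 5 N (all of step 2 and angular speed of knurled_nut below 0.1 rad/s); the arm keeps its last pose, push and grip.
It fails at once if the hexagonal nut is turned (its index moves over 6 mm) (distance of hex_mark from where it was at the start of the episode above 0.006 m).
It fails at once if another loose thing on the bench is pushed over 20 mm (distance of any of masking_tape, folding_rule, offcut_5, try_square, marking_gauge, offcut_3 from where it was at the start of the episode above 0.02 m).
It also fails if it takes over 54 s, if anything falls off the work surface, if the arm or the gripper's body presses on something with over 40 N, if the wrist force passes 120 N, or if a joint passes its speed limit or range.

## Working session

There is one attempt and no reset: what is moved stays moved. The work goes in short steps, Python scripts to look and compute and a shell command to move; the robot and the scene stay as the last step left them, time stands still between calls to the robot, and variables do not carry over. Pictures are saved under pics/ and viewed, at most 10 in all, crops included, and the job is handed in when it is done.

```bash
mkdir -p pics; ls; python3 - <<'E'
from rig import manip, optics, get_state, sign_off
import cv2,numpy as np
s=get_state();print(s)
for n in("top","scene"):
    d=optics.get_image(n);cv2.imwrite(f"pics/{n}0.png",d["img"][:,:,::-1]);np.savez(f"{n}.npz",**d);print(n,d["camera_matrix"].tolist(),np.round(d["T"],3).tolist())
E
```

```text
pics
rig.py
steer.py
{'clock': 0.0, 'qpos': array([-1.27598915e+00,  2.76601098e-01,  1.50615054e+00,  6.19603730e-06,
        1.36069766e+00, -1.20978221e-01]), 'qd': array([-2.21905936e-05,  1.56031476e-03,  3.46829001e-04, -4.78219492e-04,
       -7.20600804e-04, -2.65445695e-03]), 'effort': array([-2.73923597e-04, -4.16772473e+01, -2.45802569e+01, -6.85480404e-05,
        1.11840974e-02,  8.43941365e-06]), 'position': array([ 0.2321091 , -0.52552257,  0.24912927]), 'ee_rot': array([-9.25078909e-04,  9.78467742e-01,  2.06397711e-01, -7.75650521e-05]), 'contact_force': array([-0.22475706, -1.12325819, -0.92992318]), 'moment': array([-0.0215502 ,  0.00370528, -0.01268239]), 'gripper_force': 0.0, 'width': 0.08560692664988502}
top [[422.9528226621807, 0.0, 315.64511545988677], [0.0, 422.9528226621807, 198.44250690228213], [0.0, 0.0, 1.0]] [[0.115, -0.862, 0.494, -0.184], [-0.993, -0.098, 0.061, -0.218], [-0.004, -0.498, -0.867, 1.351], [0.0, 0.0, 0.0, 1.0]]
scene [[374.9968328513074, 0.0, 317.9304760195119], [0.0, 374.9968328513074, 205.45547926363986], [0.0, 0.0, 1.0]] [[-0.778, -0.48, 0.406, 0.001], [-0.628, 0.579, -0.52, 0.521], [0.014, -0.66, -0.752, 1.025], [0.0, 0.0, 0.0, 1.0]]
```

View pics/top0.png

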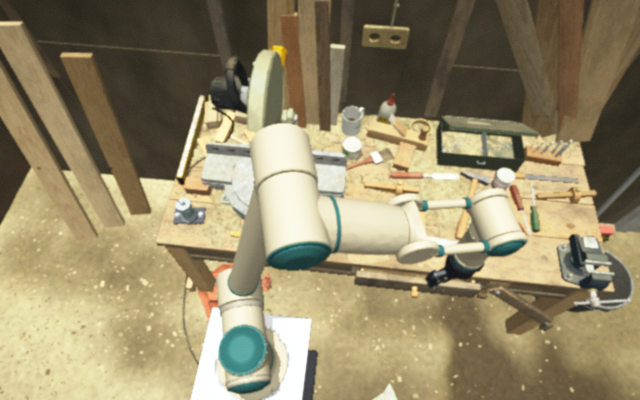

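View pics/scene0.png

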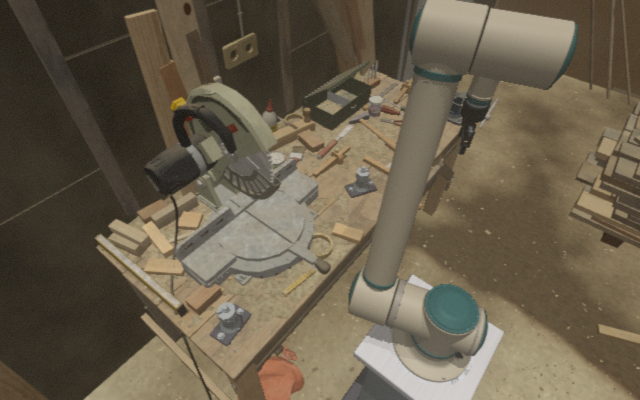

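The top view shows a block on the left at about (184,210). In the scene view the left block is at (228,318) and the right one at (362,183). I'll zoom in on both nuts.

```bash
cat > h.py <<'E'
import numpy as np
def ray(d,u,v,z):
    K=d["camera_matrix"];T=d["T"];r=T[:3,:3]@np.linalg.solve(K,[u,v,1]);o=T[:3,3];return o+r*(z-o[2])/r[2]
def proj(d,p):
    T=d["T"];c=T[:3,:3].T@(np.array(p)-T[:3,3]);q=d["camera_matrix"]@c;return q[:2]/q[2]
E
python3 - <<'E'
import cv2,numpy as np
from h import *
s=np.load("scene.npz");t=np.load("top.npz")
f=lambda i,u,v,w=32:cv2.resize(i[v-w:v+w,u-w:u+w,::-1],(390,390),interpolation=cv2.INTER_CUBIC)
cv2.imwrite("pics/crops.png",np.hstack([f(s["img"],228,318),f(s["img"],362,183)]))
print(ray(s,228,308,.112),ray(t,184,201,.112),ray(s,362,169,.112))
E
```

```text
[0.45199714 0.31567267 0.112     ] [0.46174404 0.3083083  0.112     ] [ 0.48272215 -0.34407468  0.112     ]
```

View pics/crops.png

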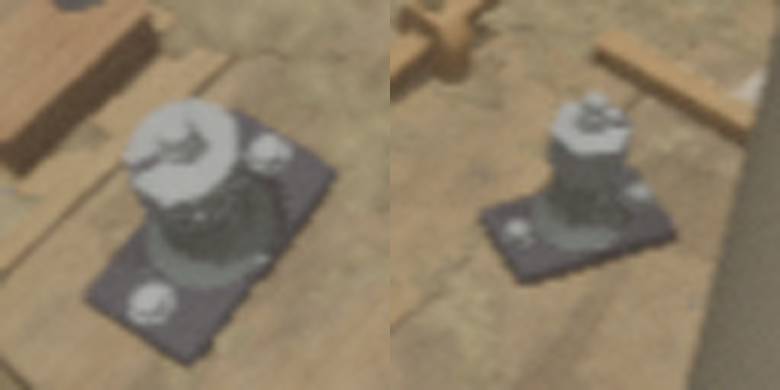

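The left nut is a smooth disc, with its rib pointing to the lower left. The right nut has flat facets, so it's the hexagonal one and the left block is the job. I'll cross close to the base.

```bash
python3 -c "
import numpy as np
from h import *
s=np.load('scene.npz')
for z in(.05,.1,.15):print(ray(s,324,268,z))
"
for i in 1 2; do :; done
echo '[{"sx": 0.0205, "sy": -0.0305}, {"sx": 0.0205, "sy": -0.0305}, {"sx": 0.0205, "sy": -0.0305}, {"sx": 0.0205, "sy": -0.0305}, {"sx": 0.0205, "sy": -0.0305}]' > mv.in && python3 steer.py mv.in
echo '[{"sx": 0.0205, "sy": -0.0305}, {"sx": 0.0205, "sy": -0.0305}, {"sx": 0.0205, "sy": -0.0305}, {"sx": 0.0205, "sy": -0.0305}]' > mv.in && python3 steer.py mv.in
```

```text
[0.35642791 0.03071791 0.05      ]
[0.33820977 0.0558741  0.1       ]
[0.31999164 0.08103029 0.15      ]
clock: 0.52
position: [0.2642, -0.3432, 0.2495]
ee_rot: [-0.001, 0.979, 0.206, -0.0]
contact_force: [-0.4, -0.1, 0.5]
width: 0.0854
gripper_force: 0.0
clock: 0.85
position: [0.2898, -0.1985, 0.2497]
ee_rot: [-0.0, 0.979, 0.206, -0.0]
contact_force: [1.9, 0.7, -0.2]
width: 0.0856
gripper_force: 0.0
```

```bash
echo '[{"sx": 0.0162, "sy": -0.0366}, {"sx": 0.0162, "sy": -0.0366}, {"sx": 0.0162, "sy": -0.0366}, {"sx": 0.0162, "sy": -0.0366}, {"sx": 0.0162, "sy": -0.0366}]' > mv.in && python3 steer.py mv.in |head -2
echo '[{"sx": 0.0162, "sy": -0.0366}, {"sx": 0.0162, "sy": -0.0366}, {"sx": 0.0162, "sy": -0.0366}, {"sx": 0.0162, "sy": -0.0366}, {"sx": 0.0162, "sy": -0.0366}]' > mv.in && python3 steer.py mv.in |head -2
echo '[{"sx": 0.0162, "sy": -0.0366}, {"sx": 0.0162, "sy": -0.0366}, {"sx": 0.0162, "sy": -0.0366}, {}]' > mv.in && python3 steer.py mv.in 
python3 - <<'E'
from rig import manip, optics, get_state, sign_off
import numpy as np,cv2
from h import *
s=get_state();print(s["qpos"])
d=optics.get_image("top");np.savez("top1.npz",**d);w=optics.get_image("wrist");np.savez("w1.npz",**w,pos=s["position"],q=s["ee_rot"])
sc=optics.get_image("scene");np.savez("scene1.npz",**sc)
print(w["camera_matrix"],w["hand_eye"])
f=lambda i,u,v,a=40:cv2.resize(i[v-a:v+a,u-a:u+a],(390,390),interpolation=cv2.INTER_CUBIC)
cv2.imwrite("pics/c2.png",np.vstack([np.hstack([f(d["img"],184,210,24),f(sc["img"],228,318,24)])])[:,:,::-1]);cv2.imwrite("pics/w1.png",w["img"][:,:,::-1])
E
```

```text
clock: 1.27
position: [0.2894, 0.0014, 0.25]
clock: 1.68
position: [0.2895, 0.2018, 0.25]
clock: 2.02
position: [0.2906, 0.3266, 0.2496]
ee_rot: [-0.002, 0.978, 0.209, 0.001]
contact_force: [0.7, -1.2, 0.5]
width: 0.0852
gripper_force: 0.0
[0.68126242 0.06396631 1.77490129 0.00376315 1.29946716 1.82936558]
[[342.53918393   0.         318.02834758]
 [  0.         342.53918393 201.57454551]
 [  0.           0.           1.        ]] [[-1.28796967e-03 -9.59795091e-01 -2.80698637e-01  7.10012988e-02]
 [ 9.99999101e-01 -1.13185062e-03 -7.18292930e-04 -6.33887605e-04]
 [ 3.71705103e-04 -2.80699309e-01  9.59795686e-01 -1.23676593e-01]
 [ 0.00000000e+00  0.00000000e+00  0.00000000e+00  1.00000000e+00]]
```

View pics/w1.png

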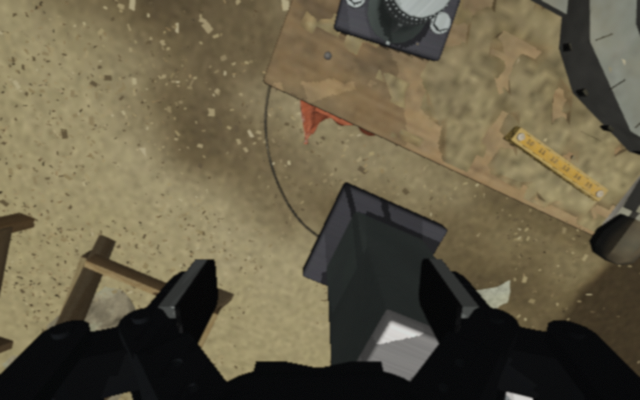

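The wrist view confirms the knurled rim of the nut on the left block, at about (410,5). I'll move in over it.

```bash
echo '[{"sx": 0.036, "sy": 0.019}, {"sx": 0.036, "sy": 0.019}, {"sx": 0.036, "sy": 0.019}, {"sx": 0.036, "sy": 0.019}, {}]' > mv.in && python3 steer.py mv.in 
python3 - <<'E'
from rig import manip, optics, get_state, sign_off
import numpy as np,cv2
s=get_state();print(s["qpos"])
w=optics.get_image("wrist");np.savez("w2.npz",**w,pos=s["position"],q=s["ee_rot"])
cv2.imwrite("pics/w2.png",w["img"][:,:,::-1])
E
```

```text
clock: 2.58
position: [0.4609, 0.3057, 0.2495]
ee_rot: [0.001, 0.979, 0.203, 0.003]
contact_force: [1.5, 0.7, 0.1]
width: 0.0854
gripper_force: 0.0
[ 0.46210816  0.24084997  1.55549634 -0.00352557  1.34033555  1.62429429]
```

View pics/w2.png

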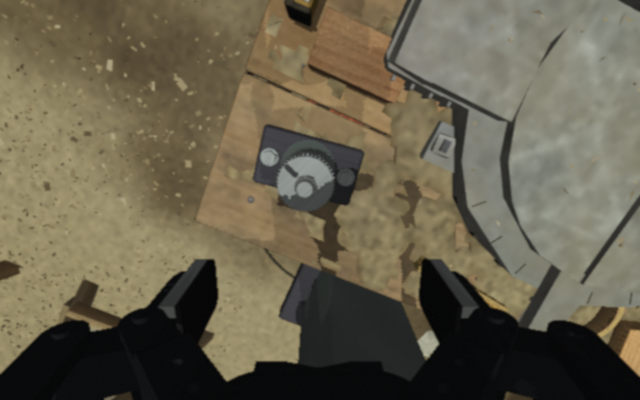

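The nut is at about (305,178), with the spindle tip near (306,187) and the rib pointing up-left to about (288,166). The foot screws are at (269,158) and (346,177).

```bash
cat >> h.py <<'E'
def wrist(f):
    from scipy.spatial.transform import Rotation as R
    w=dict(np.load(f));T=np.eye(4);q=w["q"];T[:3,:3]=R.from_quat([q[1],q[2],q[3],q[0]]).as_matrix();T[:3,3]=w["pos"]
    w["T"]=T@w["hand_eye"];return w
E
python3 - <<'E'
from h import *
import cv2
w=wrist("w2.npz")
a=ray(w,269,158,.016);b=ray(w,346,177,.016);print("screws",a,b,(a+b)/2,"yaw",np.degrees(np.arctan2(*(b-a)[[1,0]]))+90)
print("tip",ray(w,306,187,.112)," rib",ray(w,288,166,.093))
t=np.load("top1.npz");s=np.load("scene1.npz")
print("top",ray(t,184,201,.112),"scene",ray(s,228,308,.112))
im=w["img"][:,:,::-1]
c=cv2.resize(im[115:225,245:375],(780,660),interpolation=cv2.INTER_CUBIC)[:600]
cv2.imwrite("pics/w2c.png",c)
E
```

```text
screws [0.45445666 0.35904207 0.016     ] [0.46798707 0.27652418 0.016     ] [0.46122186 0.31778312 0.016     ] yaw 9.311889549379032
tip [0.46358128 0.3176252  0.112     ]  rib [0.46967597 0.33698042 0.093     ]
top [0.46174404 0.3083083  0.112     ] scene [0.45199714 0.31567267 0.112     ]
```

View pics/w2c.png

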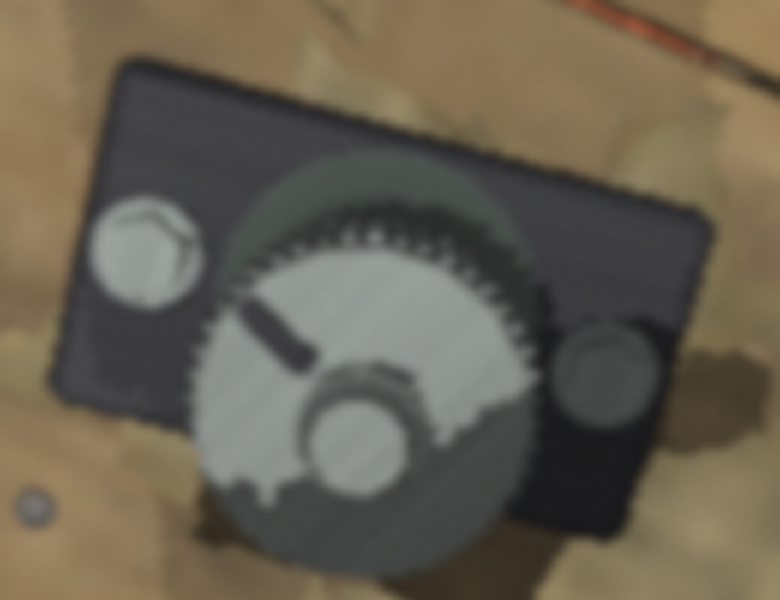

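```bash
for r in 1 2 3; do :; done
echo '[{"yaw": -0.125}, {"yaw": -0.125}, {"yaw": -0.125}, {"yaw": -0.125}, {"yaw": -0.125}]' > mv.in && python3 steer.py mv.in |head -1
echo '[{"yaw": -0.125}, {"yaw": -0.125}, {"yaw": -0.125}, {"yaw": -0.125}, {"yaw": -0.125}]' > mv.in && python3 steer.py mv.in |head -1
echo '[{"yaw": -0.125}, {"yaw": -0.125}, {"yaw": -0.125}, {"yaw": -0.125}, {"yaw": -0.125}]' > mv.in && python3 steer.py mv.in |head -1
echo '[{"yaw": -0.125}, {"yaw": -0.125}, {"yaw": -0.125}, {"yaw": -0.125}, {"yaw": -0.125}]' > mv.in && python3 steer.py mv.in |head -1
echo '[{"yaw": -0.125}, {"yaw": -0.125}, {"yaw": -0.125}, {"yaw": -0.125}, {"yaw": -0.125}]' > mv.in && python3 steer.py mv.in |head -1
echo '[{"yaw": -0.125}, {"yaw": -0.125}, {"yaw": -0.125}, {"yaw": -0.125}, {"yaw": -0.125}]' > mv.in && python3 steer.py mv.in |head -1
echo '[{"yaw": -0.125}, {"yaw": -0.125}, {}, {}]' > mv.in && python3 steer.py mv.in 
python3 - <<'E'
from rig import manip, optics, get_state, sign_off
import numpy as np,cv2
from h import *
w=wrist("w2.npz")
a=ray(w,269.5,157,.016);b=ray(w,346.2,177.5,.016);c=ray(w,306.2,183.7,.094);r=ray(w,285,165,.095)
print((a+b)/2,"yaw",np.degrees(np.arctan2(*(b-a)[[1,0]]))+90,"nut",c,"tip",ray(w,304.5,189.5,.112),"rib",np.degrees(np.arctan2(*(r-c)[[1,0]])))
s=get_state();print(s["qpos"])
w=optics.get_image("wrist");np.savez("w3.npz",**w,pos=s["position"],q=s["ee_rot"]);w=wrist("w3.npz")
u,v=map(int,proj(w,c));print(u,v,proj(w,c))
x0,y0=u-65,v-50;print(x0,y0)
cv2.imwrite("pics/w3.png",cv2.resize(w["img"][y0:y0+100,x0:x0+130,::-1],(780,600),interpolation=cv2.INTER_CUBIC))
E
```

```text
clock: 3.05
clock: 3.47
clock: 3.88
clock: 4.3
clock: 4.72
clock: 5.13
clock: 5.47
position: [0.452, 0.3073, 0.2502]
ee_rot: [-0.0, -0.593, 0.805, 0.0]
contact_force: [-0.1, 0.6, -0.3]
width: 0.0855
gripper_force: 0.0
[0.46161135 0.31752139 0.016     ] yaw 8.197680499273531 nut [0.46203552 0.31739759 0.094     ] tip [0.46125187 0.31792409 0.112     ] rib 70.52514588666621
[ 4.69843552e-01  2.33390493e-01  1.56389373e+00 -1.29879018e-04
  1.34506932e+00 -2.37084330e+00]
309 203 [309.49127068 203.645519  ]
244 153
```

View pics/w3.png

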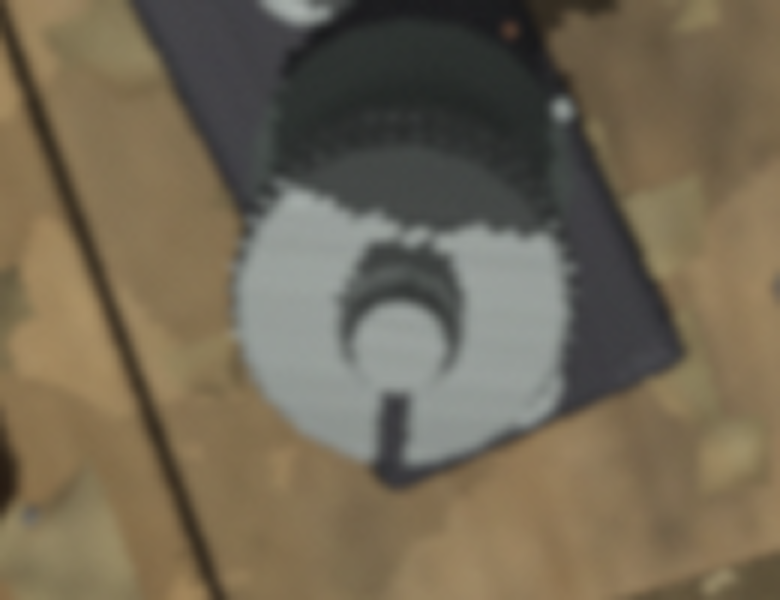

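The second view has the nut centre at about (311,204.3) and the tip at (310.7,210.5), with the rib pointing down in the image. I'll average both views and work out the move.

```bash
python3 - <<'E'
from rig import manip, optics, get_state, sign_off
from h import *
w=wrist("w3.npz");n=ray(w,311,204.3,.094);t=ray(w,310.7,210.5,.112);print(n,t)
c=(n[:2]+t[:2])/4+np.array([.4616,.31765])/2
from scipy.spatial.transform import Rotation as R
s=get_state();q=s["ee_rot"];M=R.from_quat([q[1],q[2],q[3],q[0]]).as_matrix()
print(c,M.T@(np.array([*c,.079])-s["position"]),s["position"])
E
```

```text
[0.46098368 0.31833636 0.094     ] [0.46081573 0.31815398 0.112     ]
[0.46124985 0.31794758] [-0.01267957 -0.00556339  0.17118215] [0.45225057 0.30754305 0.2501894 ]
```

```bash
echo '[{"sx": -0.0127, "sy": -0.0056}, {"sz": 0.034}, {"sz": 0.034}, {"sz": 0.034}, {"sz": 0.034}]' > mv.in && python3 steer.py mv.in
echo '[{"sz": 0.025}, {"sz": 0.01}, {}, {}]' > mv.in && python3 steer.py mv.in
python3 -c "
from rig import manip, optics, get_state, sign_off
from h import *
from scipy.spatial.transform import Rotation as R
s=get_state();q=s['ee_rot'];M=R.from_quat([q[1],q[2],q[3],q[0]]).as_matrix()
print(M.T@(np.array([.46125,.31795,.079])-s['position']),s['qpos'][5])"
```

```text
clock: 5.93
position: [0.4618, 0.3187, 0.1131]
ee_rot: [0.0, -0.594, 0.805, -0.0]
contact_force: [-0.5, 0.4, -0.6]
width: 0.0852
gripper_force: 0.0
clock: 6.27
position: [0.4625, 0.3191, 0.0795]
ee_rot: [0.0, -0.594, 0.804, -0.0]
contact_force: [1.1, 0.4, 0.5]
width: 0.0853
gripper_force: 0.0
[0.00149153 0.00088908 0.00051545] -2.363580322760861
```

Now I'll correct the small offset and close on the nut.

```bash
echo '[{"sx": 0.0015, "sy": 0.0009, "sz": 0.0005}, {}, {}, {}, {}]' > mv.in && python3 steer.py mv.in .04 50
echo '[{}, {}, {}, {}, {}]' > mv.in && python3 steer.py mv.in
```

```text
clock: 6.68
position: [0.462, 0.3182, 0.0804]
ee_rot: [0.002, -0.595, 0.804, -0.001]
contact_force: [0.2, -1.9, 5.8]
width: 0.0487
gripper_force: 51.0
clock: 7.1
position: [0.462, 0.3182, 0.0805]
ee_rot: [0.002, -0.595, 0.804, -0.001]
contact_force: [-0.1, -0.8, 5.3]
width: 0.0485
gripper_force: 51.0
```

```bash
echo '[{"sz": 0.0001, "yaw": 0.12}, {"sz": 0.0001, "yaw": 0.12}, {"sz": 0.0001, "yaw": 0.12}, {"sz": 0.0001, "yaw": 0.12}, {"sz": 0.0001, "yaw": 0.12}]' > mv.in && python3 steer.py mv.in
echo '[{"sz": 0.0001, "yaw": 0.12}, {"sz": 0.0001, "yaw": 0.12}, {"sz": 0.0001, "yaw": 0.12}, {"sz": 0.0001, "yaw": 0.12}, {"sz": 0.0001, "yaw": 0.12}]' > mv.in && python3 steer.py mv.in
python3 -c "
from rig import manip, optics, get_state, sign_off
s=get_state();print(s['qpos'][5],s['moment'],s['contact_force'])"
```

```text
clock: 7.52
position: [0.4623, 0.318, 0.0799]
ee_rot: [0.002, -0.328, 0.945, -0.0]
contact_force: [-0.1, 0.1, 4.8]
width: 0.0488
gripper_force: 50.9
clock: 7.93
position: [0.4624, 0.3177, 0.0793]
ee_rot: [0.002, -0.035, 0.999, -0.0]
contact_force: [0.2, -2.5, 5.6]
width: 0.0492
gripper_force: 50.8
-1.1594719500576331 [-0.59041022 -0.15198023  0.04715866] [ 0.2227957  -2.48654258  5.63680133]
```

```bash
echo '[{"sz": 0.0001, "yaw": 0.12}, {"sz": 0.0001, "yaw": 0.12}, {"sz": 0.0001, "yaw": 0.12}, {"sz": 0.0001, "yaw": 0.12}, {"sz": 0.0001, "yaw": 0.12}]' > mv.in && python3 steer.py mv.in|grep -E 'pos|force'
echo '[{"sz": 0.0001, "yaw": 0.12}, {"sz": 0.0001, "yaw": 0.12}, {"sz": 0.0001, "yaw": 0.12}, {"sz": 0.0001, "yaw": 0.12}, {"sz": 0.0001, "yaw": 0.12}]' > mv.in && python3 steer.py mv.in|grep -E 'pos|force'
echo '[{"sz": 0.0001, "yaw": 0.12}, {"sz": 0.0001, "yaw": 0.12}, {"sz": 0.0001, "yaw": 0.12}, {"sz": 0.0001, "yaw": 0.12}, {"sz": 0.0001, "yaw": 0.12}]' > mv.in && python3 steer.py mv.in|grep -E 'pos|force'
echo '[{"sz": 0.0001, "yaw": 0.12}, {"sz": 0.0001, "yaw": 0.12}, {"sz": 0.0001, "yaw": 0.12}, {"sz": 0.0001, "yaw": 0.12}, {}]' > mv.in && python3 steer.py mv.in
python3 - <<'E'
from rig import manip, optics, get_state, sign_off
from h import *
import cv2
s=get_state();print(s['qpos'],s['moment'],s['contact_force'])
w=optics.get_image("wrist");np.savez("w4.npz",**w,pos=s["position"],q=s["ee_rot"]);w=wrist("w4.npz")
u,v=map(int,proj(w,[.4613,.318,.091]));x0,y0=max(0,u-100),max(0,min(v-75,250));print(u,v,x0,y0)
cv2.imwrite("pics/w4.png",cv2.resize(w["img"][y0:y0+150,x0:x0+200,::-1],(800,600),interpolation=cv2.INTER_CUBIC))
E
```

```text
position: [0.4623, 0.3173, 0.0787]
contact_force: [0.9, -2.8, 5.0]
gripper_force: 50.8
position: [0.462, 0.3171, 0.0782]
contact_force: [1.4, -3.3, 4.5]
gripper_force: 50.8
position: [0.4617, 0.3171, 0.0776]
contact_force: [-0.8, -4.2, 5.9]
gripper_force: 50.8
clock: 9.6
position: [0.4614, 0.3173, 0.0771]
ee_rot: [0.001, 0.893, 0.45, 0.001]
contact_force: [-0.2, -4.5, 6.4]
width: 0.0491
gripper_force: 51.0
[ 0.47904233  0.4030464   1.78544917 -0.00186472  0.95182594  1.11843484] [-0.47937516  0.16676936 -0.06599105] [-0.18654674 -4.52988454  6.41794553]
318 303 218 228
```

View pics/w4.png

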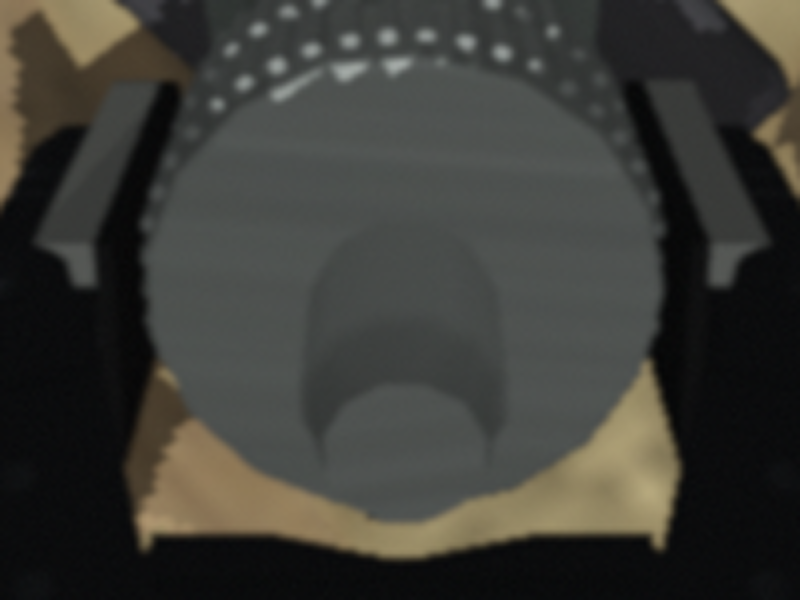

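The rib is still on the same side of the tool, hidden behind the tip, so the nut has turned with the fingers without slipping. About 0.75 rad is left, so I'll close in on the stop slowly.

```bash
M='from rig import manip, optics, get_state, sign_off;s=get_state();print(s["qpos"][5],s["qpos"][0],s["moment"][2],s["contact_force"],s["position"][2])'
echo '[{"sz": 0.0001, "yaw": 0.1}, {"sz": 0.0001, "yaw": 0.1}, {"sz": 0.0001, "yaw": 0.1}, {"sz": 0.0001, "yaw": 0.1}, {"sz": 0.0001, "yaw": 0.1}]' > mv.in && python3 steer.py mv.in|head -1; python3 -c "$M"
echo '[{"sz": 0.0001, "yaw": 0.05}, {"yaw": 0.05}, {"yaw": 0.05}]' > mv.in && python3 steer.py mv.in|head -1; python3 -c "$M"
echo '[{"yaw": 0.05}, {"yaw": 0.05}, {"yaw": 0.05}]' > mv.in && python3 steer.py mv.in|head -1; python3 -c "$M"
```

```text
clock: 10.07
1.618875931926034 0.4792371438591864 0.11153641527583494 [-0.64688092 -3.63026001  5.00191136] 0.07663229601912569
clock: 10.32
1.7664301568635232 0.4793312973850687 0.06404661298866074 [-0.63888623 -2.34976114  5.06973733] 0.07649282698939691
clock: 10.57
1.9121599597003436 0.4798092690261755 1.5778649751900713 [ 7.26063117 -0.6168815   0.13245594] 0.076408828218686
```

The moment jumps to 1.58 N m at almost exactly the expected angle, so the nut has bottomed. I'll nudge it, hold, and read again.

```bash
M='from rig import manip, optics, get_state, sign_off;s=get_state();print(s["qpos"][5],s["qpos"][0],s["moment"][2],s["contact_force"],s["position"])'
echo '[{"yaw": 0.03}, {}, {}]' > mv.in && python3 steer.py mv.in|head -1; python3 -c "$M"
echo '[{"yaw": 0.03}, {}, {}]' > mv.in && python3 steer.py mv.in; python3 -c "$M"
```

```text
clock: 10.82
1.9413034767055841 0.47934668971176764 1.3304900175686756 [ 4.97307073 -2.37024472  1.21445544] [0.46350725 0.3178948  0.07640048]
clock: 11.07
position: [0.4642, 0.3179, 0.0764]
ee_rot: [0.0, 0.999, 0.041, 0.004]
contact_force: [6.9, -3.1, 1.1]
width: 0.0489
gripper_force: 52.1
1.9710932643133106 0.4790672985685253 1.47742034168197 [ 6.87144585 -3.05204203  1.14106872] [0.4641811  0.31787198 0.07639546]
```

It's firmly on the stop: the fingers now slip at about 1.4 N m. Next is backing off 1.6 rad, which is a quarter turn plus a little for windup.

```bash
M='from rig import manip, optics, get_state, sign_off;s=get_state();print(s["clock"],s["qpos"][5],s["qpos"][0],s["moment"][2],s["contact_force"],s["position"])'
echo '[{"yaw": -0.05}, {"yaw": -0.05}]' > mv.in && python3 steer.py mv.in|head -1; python3 -c "$M"
echo '[{"sz": -0.0001, "yaw": -0.1}, {"sz": -0.0001, "yaw": -0.1}, {"sz": -0.0001, "yaw": -0.1}, {"sz": -0.0001, "yaw": -0.1}, {"sz": -0.0001, "yaw": -0.1}]' > mv.in && python3 steer.py mv.in|head -1; python3 -c "$M"
echo '[{"sz": -0.0001, "yaw": -0.1}, {"sz": -0.0001, "yaw": -0.1}, {"sz": -0.0001, "yaw": -0.1}, {"sz": -0.0001, "yaw": -0.1}, {"sz": -0.0001, "yaw": -0.1}]' > mv.in && python3 steer.py mv.in|head -1
echo '[{"sz": -0.0001, "yaw": -0.1}, {"sz": -0.0001, "yaw": -0.1}, {"sz": -0.0001, "yaw": -0.1}, {"sz": -0.0001, "yaw": -0.1}, {"sz": -0.0001, "yaw": -0.1}]' > mv.in && python3 steer.py mv.in; python3 -c "$M"
echo '[{}, {}, {}]' > mv.in && python3 steer.py mv.in|tail -1
python3 - <<'E'
from rig import manip, optics, get_state, sign_off
from h import *
import cv2
s=get_state();print(s['qpos'],s['moment'],s['contact_force'])
w=optics.get_image("wrist");np.savez("w5.npz",**w,pos=s["position"],q=s["ee_rot"]);w=wrist("w5.npz")
for a in (188.2+90,188.2+73,188.2+107):
    r=np.radians(a);print(a,proj(w,[.4615+.019*np.cos(r),.3177+.019*np.sin(r),.0925]))
sc=optics.get_image("scene")["img"];tp=optics.get_image("top")["img"]
im=np.hstack([cv2.resize(w["img"][228:378,218:418],(400,300),interpolation=3),cv2.resize(sc[288:336,196:260],(400,300),interpolation=3)])
cv2.imwrite("pics/w5.png",im[:,:,::-1])
E
```

```text
clock: 11.23
11.2333 1.8726060549965402 0.47852787519694384 -0.0717601352477238 [ 5.62543391 -2.94939215  1.1971041 ] [0.46414146 0.31810655 0.07645151]
clock: 11.65
11.65 1.3701518445361338 0.47900353305626575 -0.07048374539289952 [4.30278811 0.71511698 0.91722153] [0.46367743 0.31914322 0.07694949]
clock: 12.07
clock: 12.48
position: [0.4616, 0.32, 0.0778]
ee_rot: [-0.001, 0.668, 0.744, 0.002]
contact_force: [0.7, 3.6, 3.9]
width: 0.0487
gripper_force: 52.4
12.4833 0.3701705109422341 0.480170980672873 -0.10817362869365556 [0.7339806  3.57181403 3.94930759] [0.46157484 0.31999015 0.07784452]
gripper_force: 52.5
[0.48044883 0.40288485 1.78352526 0.00353527 0.95118396 0.3773916 ] [0.97459999 0.21393854 0.1114184 ] [-0.71970977  5.32177139  5.49272964]
278.2 [321.24609828 355.60923843]
261.2 [306.58239194 354.34567566]
295.2 [335.74343984 353.22685457]
```

View pics/w5.png

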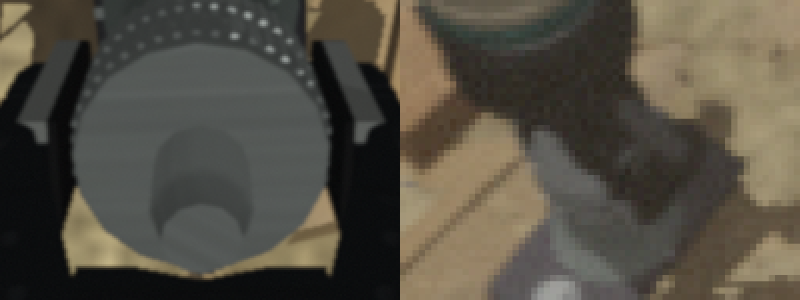

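The rib is still hidden behind the spindle tip on the same side, which agrees with about 1.55 rad. The 1.4 mm rise fits the thread pitch, and the nut is held still with 52 N.

```bash
python3 -c "
from rig import manip, optics, get_state, sign_off
s=get_state();print(s['qd'][5],s['gripper_force']);print(sign_off())"
```

```text
-0.0005862596603578489 52.48506546020508
the job is handed in; nothing more can be done
None
```

I screwed the round knurled nut down until it bottomed on its washer, then backed it off about 1.55 rad (target 1.57) and handed the job in at about 12.8 s with the nut held still at 52 N; I don't have the verdict, and the angle comes from the wrist joint because the spindle tip hid the index rib.

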